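# Close the radio's battery cover, then hold its solar flap at the balance point

### The job

First slide the radio's battery cover fully home over the battery bay, while the small solar flap beside it is still lying back on its rest. Then swing the flap up by its wire bail to its balance point, standing straight up, never letting it go over and drop to the far side, and finish while still gripping the bail and holding the flap still at that balance point, so that its stay can be fitted. Leave the other things on the sill where they are.

Things in the scene. Friction and masses are not known exactly. Their poses are not given: they have to be found in the camera images.
- radio: black radio casing lying on its back, 140 (x) x 250 (y) x 45 mm high, immovable. Origin: centre of its underside; its -x side roughly faces the robot, turned up to 0.45 rad. Its +y half holds the battery bay, its -y half the solar flap. A rubber rest post (12 x 50 mm, 89 mm above the sill) at x -35, y -60 mm is under the leaning flap; 66 mm high hinge lugs at x 45, y -122 and 2 mm
- cover (a joint): slide of the grey battery cover, a plate 70 (x) x 98 (y) x 4 mm on the casing's top between two rails, in m: 0 = fully home over the bay (orange cells hidden), 0.055 = fully open; starts 0.035 to 0.055. It closes towards the radio's +x. Friction about 1.5 N; end stops at both ends
- cover_ridge (a point): centre of the top of the yellow grip ridge on the cover, 73 mm above the sill; the ridge is 12 mm thick (radio x), 50 mm long (radio y) and stands 24 mm above the cover plate (plate top 49 mm above the sill). In the radio's frame at y 67.5 mm, and at x 29 mm when closed
- panel (a joint): hinge of the solar flap, rad: 0 = straight up, its balance point, its weight over the hinge; -1.1 = leaning to the radio's -x on its rest, where it starts; +1.1 = dropped over to the far side (+x). Nearly free: between the stops the flap falls away from 0 either way under its own weight (0.11 to 0.23 kg)
- panel_hinge (a point): middle of the flap's hinge line, which runs along the radio's y, 58 mm above the sill, at x 45, y -60 mm in the radio's frame. Turns with the flap: its z axis points up the flap to the bail, its y axis along the hinge
- bail_mid (a point): middle of the crossbar of the flap's bail, a U of round steel 10 mm thick; crossbar 155 mm from the hinge line and parallel to it, 80 mm clear between the U's legs, its centre 50 mm beyond the edge of the flap's plate (112 x 95 x 6 mm, dark cells on its +x face, blue on the other). 128 mm above the sill at the start, 213 mm when upright
- lantern: green solar lantern with a white press button on top, 84 mm across, 108 mm high; loose bystander; origin at the centre of its underside
- teaspoon: steel teaspoon, 140 mm long, lying beside the radio's +y end; loose bystander; origin at the centre of its underside, length along its x
- bowl: blue plastic bowl, 130 mm across, 50 mm high; loose bystander; origin at the centre of its underside
- jar: small glass jar with a steel lid, 44 mm across, 55 mm high, standing beyond the radio's far (+x) side; loose bystander; origin at the centre of its underside
- mug: white mug, 80 mm across, 85 mm high; loose bystander; origin at the centre of its underside
- screwdriver: screwdriver, 180 mm long; loose bystander; origin at the centre of its underside, length along its x

How it is judged:
By the outcome, as a careful person would: the job done as asked, in the order asked, and still so for the second after the job is handed in, while the arm keeps its last pose, push and grip.
It also fails if it takes over 51 s, if anything falls off the work surface, if the arm or the gripper's body presses on something with over 40 N, if the wrist force passes 120 N, or if a joint passes its speed limit or range.

### The arm

A 6-joint arm with a two-finger parallel gripper is mounted at the origin on the work surface. World frame = base frame: x ahead of the robot, y to its left, z up, the work surface at z = 0. Lengths are in m, angles in rad, forces in N, time in s.
With the tool pointing down it reaches from about 0.225 to 0.875 m from the base axis. Payload 3.4 kg.
Tool frame: the origin (TCP) lies between the finger pads, 19 mm behind the fingertips; this is the grasp point; z points along the fingers, y is the line along which they close (so a half turn about z gives the same grasp; the last joint's range is limited). The gripper opens to 85 mm and grips with 20 to 120 N. Pads are 22 mm wide; open, the fingers measure 114 mm over their backs; the gripper's body (76 mm by 85 mm) begins 54 mm behind the grasp point. The pads swing forward as they close: fully open they stand 13 mm farther back than shut.
Start: joints at [1.155, 0.276, 1.505, -0, 1.361, -0.121], TCP at [0.167, 0.55, 0.25] pointing down, gripper open.
Joint ranges: [-2.89, 2.89], [-0.75, 2.08], [0.22, 2.7], [-1.18, 4.32], [0.11, 2.71], [-2.7, 2.7]. Speed limits (rad/s): [2.57, 2.57, 3.14, 3.14, 3.14, 3.14].

### API

Orientations are given as a unit quaternion [w, x, y, z].
In Python, from rig import manip gives the robot as it stands. The module is installed in compiled form; this text tells all that it offers.
- The arm moves only by the tool play_rows, never from a script. Its argument "motion" is a list of rows, each a list of 5 numbers: the shift along the tool's x, y, z in units of 40 mm (1.0 is 40 mm), then the turn about the tool's z in units of 10 degrees (1.0 is 10 degrees), then the finger opening in mm, from 0 to 85.4. A call has 1 to 5 rows; each row is the pose to reach, as a shift and turn from the pose commanded when the call began, along the tool's axes at that moment; what a row does not reach only later rows make up. A row lasts 1/8 s, in which the tool goes at most 62.5 mm and 10.7 degrees, less where a joint would pass 70% of its speed; a pose out of reach is approached as far as the arm can. A call with a gripper value outside its range is refused whole. The fingers move at their own pace and stop on an object; "newtons" is the grip in N (left out, the last holds). Time passes only in rows, so rows that repeat a pose let the fingers close. It gives the time, the measured TCP pose, the force, the opening and the grip force at its end, in the units of the state.
- manip.get_state(): the state, without advancing time (a new reading comes with each control period).
- manip.get_image(name): name is "scene" or "side" or "wrist"; returns a dict with "img" (480x640x3 uint8, red, green, blue), "range_z" (480x640 float32, m along the optical axis (not along the pixel's ray), 0 where there is no reading), "fx", "fy", "cx", "cy" (pixels), "R" (3x3) and "t" (3): a world point X has camera coordinates R X + t. Camera axes: x right, y down, z forward; pixel columns grow to the right and rows downward; lengths in m; the calibration is good to about 2 mm. A picture is of the moment at which its call begins.
- manip.sign_off(): hands the job in; it is judged then, once.
The state is a dict: "clock": time; "qpos": joint angles; "qd": joint speeds; "effort": joint torques, N m; "position": TCP position; "ee_rot": TCP orientation; "contact_force": force on the tool from outside, world axes, zero at the start; "moment": the same for the moment, N m; "width": finger opening in m; "gripper_force": force on a finger pad.
Only numpy, scipy, OpenCV 4.12 (cv2) and the standard library are available. Lean on these libraries where they do the work, as an engineer would, in place of code of your own. Each camera call takes 0.05 s, during which the arm holds its last target. There are 200 camera calls.

## Working session

There is one attempt and no reset: what is moved stays moved. The work goes in short steps, Python scripts to look and compute and a tool call to move; the robot and the scene stay as the last step left them, time stands still between calls to the robot, and variables do not carry over. Pictures are saved under pics/ and viewed, at most 10 in all, crops included, and the job is handed in when it is done.

Besides the shell and the picture viewer there is one more tool, called after "Request:" as name([rows], argument=value, ...), one row to a line, values as JSON. play_rows: Moves the arm, as the interface text tells. Its arguments: {"type":"object","properties":{"motion":{"type":"array","items":{"type":"array","items":{"type":"number"}}},"newtons":{"type":"number"}},"required":["motion"]}

```bash
mkdir -p pics; cat > h.py <<'E'
from rig import manip
import numpy as np, cv2
def snap(n,f):
    d=manip.get_image(n); cv2.imwrite(f'pics/{f}.png',d['img'][:,:,::-1]); np.savez(f'pics/{f}.npz',**d); return d
def cloud(d):
    v,u=np.mgrid[:480,:640]; z=d['range_z']
    p=np.stack([(u-d['cx'])/d['fx']*z,(v-d['cy'])/d['fy']*z,z],-1)
    return (p-d['t'])@d['R']
E
python3 - <<'E'
from h import *
a=snap('scene','s1');b=snap('side','d1')
print(manip.get_state())
print(a['R'],a['t'],b['R'],b['t'])
E
```

```text
{'clock': 0.1, 'qpos': array([ 1.15502085e+00,  2.76544068e-01,  1.50598654e+00, -1.17625940e-05,
        1.36068861e+00, -1.20995142e-01]), 'qd': array([ 4.48898515e-05, -2.81551293e-03, -2.94738312e-03, -1.78738960e-03,
        1.01926085e-03,  4.37829692e-04]), 'effort': array([ 1.70671035e-03, -4.17701590e+01, -2.46404243e+01, -2.12079868e-05,
        5.68117277e-03, -1.43109656e-05]), 'position': array([0.16688792, 0.54980428, 0.24922712]), 'ee_rot': array([-2.10116694e-04,  1.46855832e-01,  9.89157572e-01, -7.85691055e-04]), 'contact_force': array([-0.3213961 , -0.35075109,  0.79123615]), 'moment': array([ 0.00576689, -0.00725467,  0.00908709]), 'gripper_force': 0.0, 'width': 0.08521977911604667}
[[-0.8953077   0.4454395  -0.00278889]
 [ 0.24214342  0.48142019 -0.84237828]
 [-0.37388593 -0.75486307 -0.53887945]] [ 0.51028362 -0.0210988   1.50787473] [[-0.82737056 -0.56158125 -0.00918951]
 [-0.39719839  0.59659863 -0.69735466]
 [ 0.39710375 -0.57332066 -0.71666731]] [0.4769177  0.32774624 1.46962054]
```

View pics/s1.png

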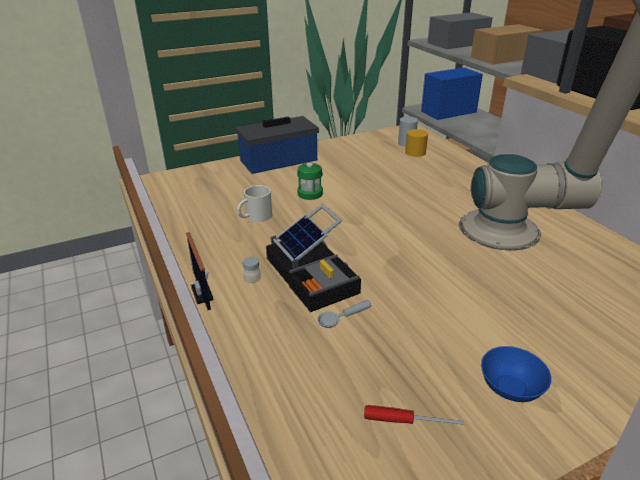

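View pics/d1.png

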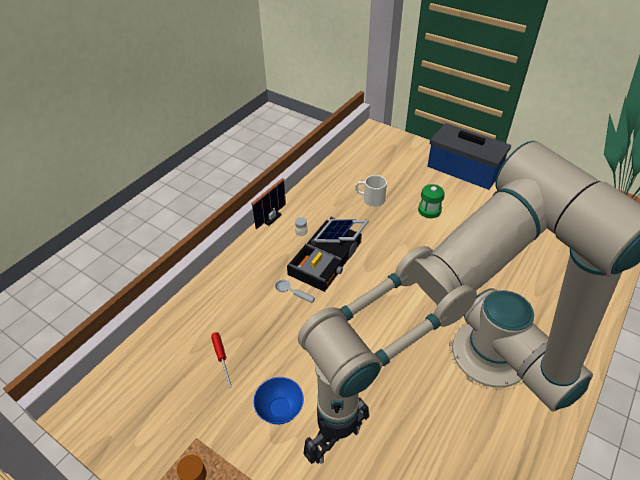

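```bash
python3 - <<'E'
from h import *
out=[]
for f,(x,y) in (('s1',(230,190)),('d1',(250,190))):
    d=dict(np.load(f'pics/{f}.npz')); P=cloud(d); im=d['img'].astype(int)
    out.append(cv2.resize(d['img'][y:y+120,x:x+150,::-1],None,fx=5,fy=5,interpolation=cv2.INTER_CUBIC)[:,:])
    R,G,B=im[...,0],im[...,1],im[...,2]
    yel=(R>150)&(G>130)&(B<90)&(P[...,2]>.055)&(P[...,2]<.09)
    p=P[yel];print(f,'yel',len(p),np.median(p,0),p.max(0), p.min(0))
    c=p.mean(0); near=(np.hypot(P[...,0]-c[0],P[...,1]-c[1])<.26)
    blk=near&(im.max(-1)<60)&(P[...,2]>.01)&(P[...,2]<.052)
    q=P[blk][:,:2].astype(np.float32); print('rect',cv2.minAreaRect(q*1000),len(q))
    cy=near&(P[...,2]>.1);v,u=np.nonzero(cy)
    print('high n',len(v),P[cy].min(0),P[cy].max(0))
    top=near&(P[...,2]>.118);print('bail',P[top].mean(0) if top.any() else 0, np.c_[np.nonzero(top)[1],np.nonzero(top)[0],P[top].round(3)][::6])
cv2.imwrite('pics/c1.png',out[0]);cv2.imwrite('pics/c2.png',out[1])
E
```

```text
s1 yel 58 [0.58094722 0.02919064 0.07339785] [0.58652404 0.05420465 0.08253352] [-0.14288997 -0.59782204  0.06967344]
rect ((592.8941650390625, -35.02244567871094), (143.0829315185547, 252.25267028808594), 3.7492191791534424) 2328
high n 468 [ 0.49776234 -0.15932236  0.10000809] [ 0.57353421 -0.04119491  0.13705394]
bail [ 0.51087531 -0.0979972   0.12820664] [[ 3.20e+02  2.04e+02  5.08e-01 -1.53e-01  1.31e-01]
 [ 3.21e+02  2.05e+02  5.09e-01 -1.43e-01  1.33e-01]
 [ 3.20e+02  2.06e+02  5.11e-01 -1.46e-01  1.29e-01]
 [ 3.17e+02  2.07e+02  5.20e-01 -1.47e-01  1.28e-01]
 [ 3.23e+02  2.07e+02  5.08e-01 -1.34e-01  1.31e-01]
 [ 3.17e+02  2.08e+02  5.19e-01 -1.47e-01  1.25e-01]
 [ 3.24e+02  2.08e+02  5.08e-01 -1.28e-01  1.31e-01]
 [ 3.16e+02  2.09e+02  5.23e-01 -1.46e-01  1.23e-01]
 [ 3.26e+02  2.09e+02  5.07e-01 -1.19e-01  1.33e-01]
 [ 3.16e+02  2.10e+02  5.25e-01 -1.42e-01  1.22e-01]
 [ 3.28e+02  2.10e+02  5.06e-01 -1.09e-01  1.35e-01]
 [ 3.16e+02  2.11e+02  5.24e-01 -1.43e-01  1.19e-01]
 [ 3.30e+02  2.11e+02  5.03e-01 -1.03e-01  1.34e-01]
 [ 3.29e+02  2.12e+02  5.06e-01 -1.03e-01  1.31e-0
[... 1515 characters left out ...]
 1.29e-01]
 [ 3.63e+02  2.26e+02  5.01e-01 -1.20e-01  1.36e-01]
 [ 3.60e+02  2.28e+02  5.03e-01 -1.06e-01  1.37e-01]
 [ 3.62e+02  2.29e+02  5.01e-01 -1.16e-01  1.25e-01]
 [ 3.58e+02  2.31e+02  5.02e-01 -9.30e-02  1.35e-01]
 [ 3.59e+02  2.32e+02  4.96e-01 -8.90e-02  1.37e-01]
 [ 3.56e+02  2.34e+02  5.01e-01 -7.90e-02  1.34e-01]
 [ 3.57e+02  2.35e+02  4.98e-01 -7.90e-02  1.31e-01]
 [ 3.46e+02  2.37e+02  5.24e-01 -5.60e-02  1.27e-01]
 [ 3.52e+02  2.37e+02  5.06e-01 -6.30e-02  1.32e-01]
 [ 3.46e+02  2.38e+02  5.24e-01 -5.80e-02  1.21e-01]
 [ 3.52e+02  2.38e+02  5.01e-01 -5.60e-02  1.36e-01]
 [ 3.47e+02  2.39e+02  5.20e-01 -5.60e-02  1.20e-01]
 [ 3.53e+02  2.39e+02  4.98e-01 -5.70e-02  1.33e-01]]
```

View pics/c1.png

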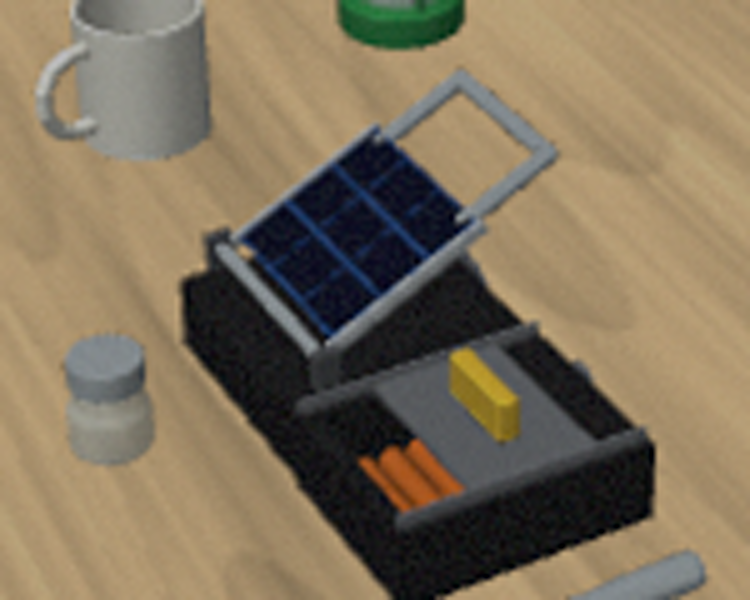

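View pics/c2.png

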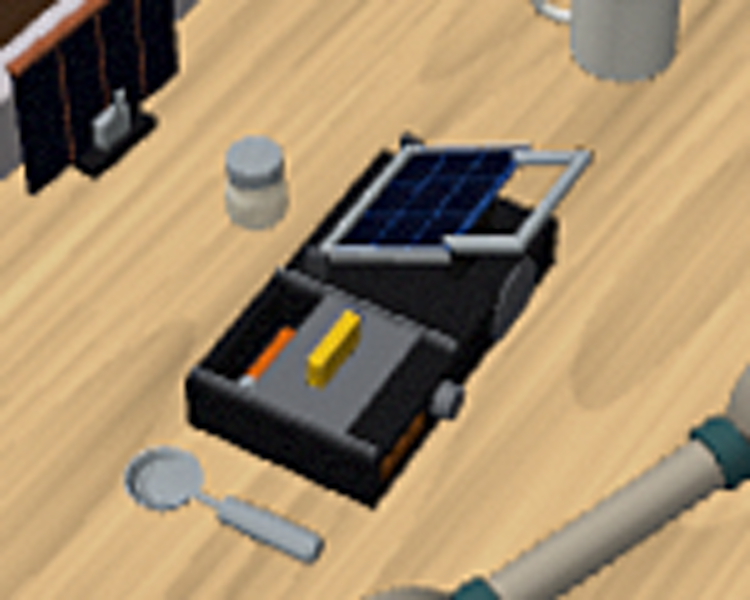

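Request:
play_rows([
  [-1.0,-0.7,0,0.7,85],
  [-2.2,-1.5,0,1.4,85],
  [-3.4,-2.3,0,2.1,85],
  [-4.6,-3.2,0,2.8,85],
  [-5.8,-4.0,0,3.5,60],
], newtons=25)

```text
clock: 0.72
position: [0.3432, 0.328, 0.2498]
ee_rot: [-0.0, 0.439, 0.898, -0.0]
contact_force: [0.6, 1.1, -0.6]
width: 0.0693
gripper_force: 0.0
```

```bash
cat >> h.py <<'E'
from scipy.spatial.transform import Rotation as Ro
def go(x,y,z,yaw=None):
    s=manip.get_state(); r=Ro.from_quat(s['ee_rot'],scalar_first=True).as_matrix()
    d=r.T@(np.array([x,y,z])-s['position'])/.04
    cur=np.arctan2(r[1,1],r[0,1])
    print('clk',s['clock'],'pos',s['position'].round(4),'yawY',cur.round(4),'F',s['contact_force'].round(1),'w',s['width'].round(4),'gf',round(s['gripper_force'],1))
    print('shift',d.round(2),'turn',None if yaw is None else round(np.degrees(cur-yaw)/10,2))
E
python3 -c "
from h import *
go(.545,.03,.25,.065)"
```

```text
Traceback (most recent call last):
  File "h.py", line 14, in go
    print('clk',s['clock'],'pos',s['position'].round(4),'yawY',cur.round(4),'F',s['contact_force'].round(1),'w',s['width'].round(4),'gf',round(s['gripper_force'],1))
                                                                                                                ^^^^^^^^^^^^^^^^
AttributeError: 'float' object has no attribute 'round'
```

```bash
sed -i "s/s\['width'\].round(4)/round(s['width'],4)/" h.py
python3 -c "
from h import *
go(.55,.0,.30,.065)"
```

```text
clk 0.725 pos [0.3432 0.328  0.2498] yawY 0.6614 F [ 0.6  1.1 -0.6] w 0.0693 gf 0.0
shift [-9.65 -0.96 -1.26] turn 3.42
```

Request:
play_rows([
  [-1.5,-0.1,-0.2,0.8,60],
  [-3.0,-0.3,-0.5,1.6,60],
  [-4.5,-0.4,-0.8,2.4,60],
  [-6.0,-0.6,-1.0,3.0,60],
  [-7.5,-0.8,-1.2,3.4,60],
])

```text
clock: 1.35
position: [0.5032, 0.0721, 0.2981]
ee_rot: [-0.0, 0.682, 0.731, 0.0]
contact_force: [0.3, 0.0, -0.6]
width: 0.0601
gripper_force: 0.0
```

```bash

python3 -c "
from h import *
go(.55,.0,.30,.065)"
```

```text
clk 1.35 pos [0.5032 0.0721 0.2981] yawY 0.069 F [ 0.3  0.  -0.6] w 0.0601 gf 0.0
shift [-1.88  1.04 -0.05] turn 0.02
```

Request:
play_rows([
  [-0.8,0.5,0,0,60],
  [-1.9,1.0,0,0,60],
  [-1.9,1.0,0,0,60],
  [-1.9,1.0,0,0,60],
])

```text
clock: 1.85
position: [0.5474, 0.0012, 0.2974]
ee_rot: [-0.001, 0.682, 0.732, -0.0]
contact_force: [-0.3, 0.1, 0.3]
width: 0.0602
gripper_force: 0.0
```

```bash

python3 -c "
from h import *
d=snap('wrist','w1');print(d['R'],d['t'],d['fx'])
go(.55,.0,.30,.065)"
```

```text
[[ 0.99746819  0.07109256 -0.00175097]
 [ 0.06884269 -0.95914245  0.27442019]
 [ 0.0178298  -0.27384595 -0.96160828]] [-0.54435112 -0.08461026  0.41533522] 373.8535761989722
clk 1.9 pos [0.5472 0.0017 0.2976] yawY 0.0721 F [0.4 0.7 0.5] w 0.0599 gf 0.0
shift [-0.05  0.07 -0.06] turn 0.04
```

View pics/w1.png

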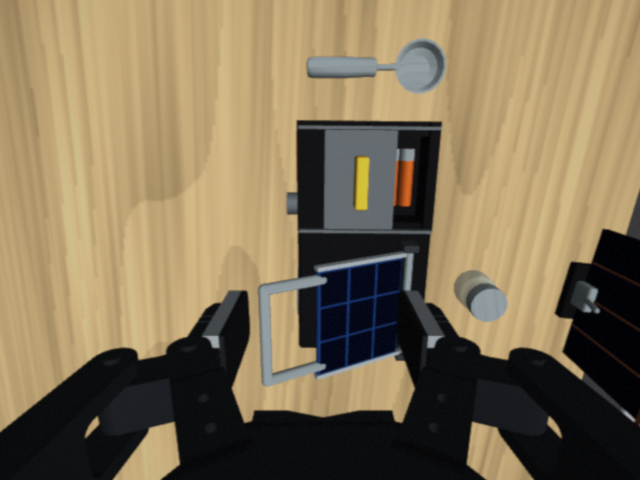

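```bash

cat >> h.py <<'E'
def ray(d,u,v,z):
    r=np.array([(u-d['cx'])/d['fx'],(v-d['cy'])/d['fy'],1])@d['R']; c=-d['R'].T@d['t']
    return c+r*(z-c[2])/r[2]
E
python3 -c "
from h import *
d=dict(np.load('pics/w1.npz'));P=cloud(d);im=d['img'].astype(int)
y=(im[...,0]>150)&(im[...,1]>120)&(im[...,2]<80)
y[330:]=0
q=P[y];t=y&(P[...,2]>.069);v,u=np.nonzero(t);pp=np.array([ray(d,a,b,.073)[:2] for a,b in zip(u,v)])
print(len(q),cv2.minAreaRect((1000*pp).astype(np.float32)))
b=(P[...,2]>.12)&(P[...,2]<.15);v,u=np.nonzero(b);k=(u>255)&(u<273)&(v>295)&(v<376);v,u=v[k],u[k]
pp=np.array([ray(d,a,c,.128)[:2] for a,c in zip(u,v)]);print(len(v),cv2.minAreaRect((1000*pp).astype(np.float32)),np.median(P[v,u],0))
for p in [(261,287),(262,384),(271,384),(270,287)]: print(ray(d,*p,.128).round(4))
for p in [(297,122),(441,122)]: print(ray(d,*p,.049).round(4))
"
```

```text
621 ((580.2551879882812, 27.732341766357422), (10.609845161437988, 48.352664947509766), 3.5641705989837646)
919 ((502.1900939941406, -106.01675415039062), (10.259990692138672, 78.43940734863281), 3.7367005348205566) [ 0.5028639  -0.10148914  0.13250886]
[ 0.4975 -0.0587  0.128 ]
[ 0.5009 -0.155   0.128 ]
[ 0.5092 -0.1544  0.128 ]
[ 0.5052 -0.0582  0.128 ]
[0.5156 0.0785 0.049 ]
[0.6522 0.0882 0.049 ]
```

```bash

python3 -c "
from h import *
go(.5803,.0277,.073,.064)"
```

```text
clk 1.9 pos [0.5472 0.0017 0.2976] yawY 0.0721 F [0.4 0.7 0.5] w 0.0599 gf 0.0
shift [0.58 0.88 5.62] turn 0.05
```

Request:
play_rows([
  [0.3,0.45,1.0,0.05,40],
  [0.58,0.88,2.2,0.05,40],
  [0.58,0.88,3.4,0.05,40],
  [0.58,0.88,4.4,0.05,40],
  [0.58,0.88,4.8,0.05,40],
])

```text
clock: 2.52
position: [0.5792, 0.0281, 0.1039]
ee_rot: [-0.002, 0.684, 0.73, -0.001]
contact_force: [-0.4, 0.8, -0.9]
width: 0.04
gripper_force: 0.0
```

Request:
play_rows([
  [0,0,0.4,0,40],
  [0,0,0.8,0,40],
  [0,0,0.8,0,40],
  [0,0,0.8,0,20],
  [0,0,0.8,0,10],
])

```text
clock: 3.15
position: [0.582, 0.0265, 0.075]
ee_rot: [0.001, 0.685, 0.729, 0.001]
contact_force: [-0.1, -0.7, 1.2]
width: 0.0115
gripper_force: 25.9
```

Request:
play_rows([
  [0,0,0,0,6],
  [0,0,0,0,6],
  [0,0,0,0,6],
])

```text
clock: 3.52
position: [0.582, 0.0265, 0.0749]
ee_rot: [0.001, 0.684, 0.729, 0.001]
contact_force: [-0.6, -0.6, 6.8]
width: 0.0116
gripper_force: 26.5
```

```bash

python3 -c "
from h import *
go(.6167,.030,.073,.064)"
```

```text
clk 3.525 pos [0.582  0.0265 0.0749] yawY 0.063 F [-0.6 -0.6  6.8] w 0.0116 gf 26.5
shift [0.03 0.87 0.05] turn -0.01
```

Request:
play_rows([
  [0,0.15,0,0,6],
  [0,0.35,0,0,6],
  [0,0.55,0,0,6],
  [0,0.7,0,0,6],
  [0,0.8,0,0,6],
])

```text
clock: 4.15
position: [0.6136, 0.0285, 0.0749]
ee_rot: [0.0, 0.684, 0.729, 0.0]
contact_force: [-1.8, -0.7, 6.0]
width: 0.0111
gripper_force: 26.7
```

Request:
play_rows([
  [0,0.05,0,0,6],
  [0,0.1,0,0,6],
  [0,0.15,0,0,6],
  [0,0.15,0,0,6],
])

```text
clock: 4.65
position: [0.618, 0.0288, 0.0749]
ee_rot: [-0.001, 0.684, 0.729, -0.001]
contact_force: [-4.2, -1.1, 8.9]
width: 0.0119
gripper_force: 27.0
```

Request:
play_rows([
  [0,0.04,0,0,6],
  [0,0.08,0,0,6],
  [0,0.08,0,0,6],
])

```text
clock: 5.03
position: [0.6182, 0.0288, 0.0749]
ee_rot: [-0.003, 0.684, 0.729, -0.003]
contact_force: [-10.2, -2.2, 13.5]
width: 0.0117
gripper_force: 27.5
```

Request:
play_rows([
  [0,0,0,0,20],
  [0,0,0,0,35],
  [0,0,0,0,35],
  [0,0,-1.0,0,35],
  [0,0,-2.2,0,35],
])

```text
clock: 5.65
position: [0.6219, 0.0293, 0.1614]
ee_rot: [-0.001, 0.684, 0.729, -0.001]
contact_force: [0.0, 0.5, 0.3]
width: 0.0351
gripper_force: 0.0
```

```bash

python3 -c "
from h import *
go(.503,-.05,.25,.064)"
```

```text
clk 5.65 pos [0.6219 0.0293 0.1614] yawY 0.063 F [0.  0.5 0.3] w 0.0351 gf 0.0
shift [-1.79 -3.1  -2.21] turn -0.01
```

Request:
play_rows([
  [0,0,-1.2,0,35],
  [-0.3,-1.0,-2.2,0,35],
  [-1.3,-2.2,-2.4,0,35],
  [-2.5,-3.0,-2.4,0,35],
  [-3.0,-3.1,-2.4,0,35],
])

```text
clock: 6.28
position: [0.5043, -0.1001, 0.2585]
ee_rot: [0.0, 0.685, 0.728, -0.0]
contact_force: [-0.0, -0.0, 0.3]
width: 0.0351
gripper_force: 0.0
```

Request:
play_rows([
  [-0.4,0,0,0,35],
  [-0.4,0,0,0,35],
  [-0.4,0,0,0,35],
])

```text
clock: 6.65
position: [0.5077, -0.1136, 0.2576]
ee_rot: [-0.001, 0.684, 0.729, 0.0]
contact_force: [-0.4, 0.5, -0.4]
width: 0.0347
gripper_force: 0.0
```

```bash

python3 -c "
from h import *
d=snap('wrist','w2')
go(.503,-.105,.130,.064)"
```

```text
clk 6.7 pos [ 0.5076 -0.1134  0.2577] yawY 0.064 F [-0.3  0.3 -0. ] w 0.0349 gf 0.0
shift [ 0.22 -0.1   3.19] turn 0.0
```

View pics/w2.png

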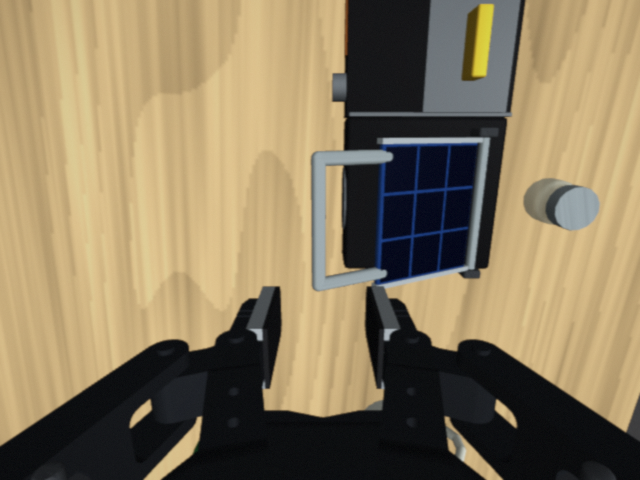

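```bash

python3 -c "
from h import *
d=dict(np.load('pics/w2.npz'))
for p in [(319,152),(319,289),(319,221)]: print(ray(d,*p,.128).round(4))
c=ray(d,480,40,.073);print('ridge',c)
x,y,_=ray(d,319,221,.128)
go(x,y,.129,.064)"
```

```text
[ 0.5002 -0.0565  0.128 ]
[ 0.5062 -0.1544  0.128 ]
[ 0.5031 -0.1033  0.128 ]
ridge [0.61471366 0.02969872 0.073     ]
clk 6.7 pos [ 0.5076 -0.1134  0.2577] yawY 0.064 F [-0.3  0.3 -0. ] w 0.0349 gf 0.0
shift [ 0.26 -0.1   3.22] turn 0.0
```

Request:
play_rows([
  [0.26,-0.1,0.8,0,34],
  [0.26,-0.1,1.8,0,34],
  [0.26,-0.1,2.6,0,34],
  [0.26,-0.1,3.0,0,34],
  [0.26,-0.1,3.2,0,34],
])

```text
clock: 7.32
position: [0.5024, -0.1032, 0.1289]
ee_rot: [-0.001, 0.684, 0.729, -0.0]
contact_force: [0.9, -0.1, -0.4]
width: 0.0341
gripper_force: 0.0
```

Request:
play_rows([
  [0,0,0,0,34],
  [0,0,0,0,20],
  [0,0,0,0,12],
  [0,0,0,0,5],
  [0,0,0,0,5],
])

```text
clock: 7.95
position: [0.5036, -0.1043, 0.1308]
ee_rot: [0.001, 0.685, 0.729, 0.001]
contact_force: [1.7, 1.7, 3.0]
width: 0.0086
gripper_force: 24.6
```

```bash

python3 -c "
from h import *
go(.503,-.1035,.128,.064)"
```

```text
clk 7.95 pos [ 0.5036 -0.1043  0.1308] yawY 0.0627 F [1.7 1.7 3. ] w 0.0086 gf 24.6
shift [ 0.02 -0.01  0.07] turn -0.01
```

Request:
play_rows([
  [0,0.09,-0.17,0,5],
  [0,0.26,-0.43,0,5],
  [0,0.47,-0.71,0,5],
  [0,0.7,-0.97,0,5],
  [0,0.96,-1.21,0,5],
])

```text
clock: 8.57
position: [0.5402, -0.1019, 0.1792]
ee_rot: [-0.001, 0.684, 0.729, -0.001]
contact_force: [-2.6, -2.6, -0.0]
width: 0.0092
gripper_force: 24.4
```

Request:
play_rows([
  [0,0.31,-0.23,0,5],
  [0,0.64,-0.44,0,5],
  [0,0.99,-0.61,0,5],
  [0,1.35,-0.74,0,5],
  [0,1.65,-0.82,0,5],
])

```text
clock: 9.2
position: [0.6076, -0.0977, 0.2127]
ee_rot: [0.001, 0.684, 0.729, 0.0]
contact_force: [-1.8, -1.3, 0.3]
width: 0.0089
gripper_force: 24.8
```

Request:
play_rows([
  [0,0,0,0,5],
  [0,0,0,0,5],
])

```text
clock: 9.45
position: [0.6077, -0.0977, 0.2125]
ee_rot: [0.001, 0.684, 0.729, 0.0]
contact_force: [-2.4, -2.0, 5.5]
width: 0.009
gripper_force: 25.7
```

```bash

python3 - <<'E'
from h import *
d=snap('scene','s3'); e=snap('side','d3')
a=cv2.resize(d['img'][170:320,230:380,::-1],(400,400));b=cv2.resize(e['img'][170:320,250:400,::-1],(400,400))
cv2.imwrite('pics/p3.png',np.hstack([a,b]))
go(.641,-.0955,.214,.064)
E
```

```text
clk 9.55 pos [ 0.6075 -0.0977  0.2125] yawY 0.063 F [-2.5 -0.3  6.4] w 0.0088 gf 25.7
shift [ 0.    0.84 -0.04] turn -0.01
```

View pics/p3.png

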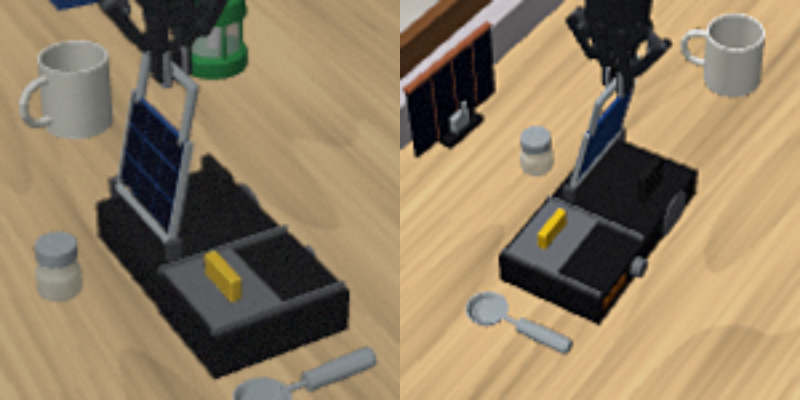

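Request:
play_rows([
  [0,0.25,-0.05,0,5],
  [0,0.47,-0.07,0,5],
  [0,0.64,-0.09,0,5],
  [0,0.77,-0.09,0,5],
  [0,0.84,-0.09,0,5],
])

```text
clock: 10.18
position: [0.6415, -0.0956, 0.2154]
ee_rot: [0.001, 0.684, 0.729, 0.0]
contact_force: [-0.9, -1.3, 5.6]
width: 0.0087
gripper_force: 26.1
```

Request:
play_rows([
  [0,0,0,0,5],
  [0,0,0,0,5],
])

```text
clock: 10.42
position: [0.6413, -0.0956, 0.2152]
ee_rot: [0.001, 0.684, 0.729, 0.001]
contact_force: [-0.6, -1.2, 4.8]
width: 0.0091
gripper_force: 26.1
```

```bash

python3 - <<'E'
from h import *
go(.641,-.0955,.214,.064)
ex=np.array([np.cos(.064),np.sin(.064)]);ey=np.array([-ex[1],ex[0]])
ims=[]
for n in ('scene','side'):
    d=snap(n,n+'5');P=cloud(d);im=d['img'].astype(int)
    q=P[...,:2]-np.array([.592,-.039]); X=q@ex;Y=q@ey;Z=P[...,2]
    m=(abs(Y+.06)<.035)&(abs(X-.045)<.04)&(Z>.075)&(Z<.16)
    f=np.polyfit(Z[m],X[m],1); r=X[m]-np.polyval(f,Z[m]); k=abs(r)<.006
    f=np.polyfit(Z[m][k],X[m][k],1)
    print(n,m.sum(),'tilt',np.arctan(f[0]),'x at z58',np.polyval(f,.058),'res',r[k].std())
    u,v=d['R']@np.r_[.637,-.1,.15]+d['t'],0
    c=(int(u[0]/u[2]*d['fx']+d['cx']),int(u[1]/u[2]*d['fy']+d['cy']))
    ims.append(cv2.resize(d['img'][c[1]-60:c[1]+60,c[0]-60:c[0]+60,::-1],(400,400),interpolation=cv2.INTER_CUBIC))
cv2.imwrite('pics/p5.png',np.hstack(ims))
E
```

```text
clk 10.425 pos [ 0.6413 -0.0956  0.2152] yawY 0.063 F [-0.6 -1.2  4.8] w 0.0091 gf 26.1
shift [ 0.   -0.01  0.03] turn -0.01
scene 330 tilt -0.003872474012589898 x at z58 0.04831538439520546 res 0.0009168640879625426
side 210 tilt -0.0020488465787671627 x at z58 0.04252720502728485 res 0.001652281430153353
```

View pics/p5.png

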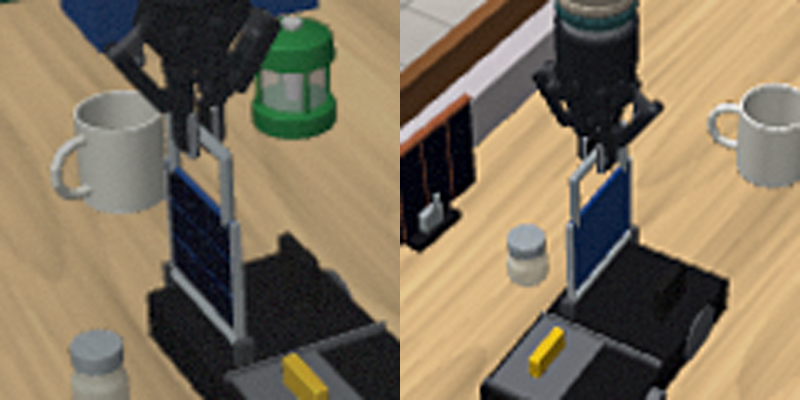

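The flap stands straight up: both cameras measure its tilt within 0.004 rad. The bail is still gripped and the cover is home.

```bash
python3 -c "
from rig import manip
print(manip.sign_off())"
```

```text
the job is handed in; nothing more can be done
None
```

The battery cover is fully home and the flap was then raised to its balance point, within 0.004 rad of upright by both cameras. I handed the job in at about 10.5 s with the bail still gripped and nothing else on the sill touched.

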